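# Take the fuse from behind the cells and load it in the tester

## Task

Stand all three battery cells aside in the grey tray, then take the fuse that they surrounded and lay it flat in the middle of the tester's orange-rimmed pocket, upright and lengthwise along the pocket. Only then stand each cell back in the middle of the pad of its own colour. Keep the cells upright throughout, and do not shift the multimeter.

Things in the scene. Friction and masses are not known exactly. Their poses are not given: they have to be found in the camera images.
- cell_blue: loose blue battery cell: upright cylinder, 46 mm diameter, 95 mm tall, about 0.36 kg, blue sleeve and top, thin black band near the top, small round steel contact (2 mm proud) in the middle of the top. Origin: centre of its underside; z is its axis, up. At the start it stands on the blue pad, underside 8 mm above the bench.
- cell_red: loose red battery cell: upright cylinder, 46 mm diameter, 95 mm tall, about 0.36 kg, red sleeve and top, thin black band near the top, small round steel contact (2 mm proud) in the middle of the top. Origin: centre of its underside; z is its axis, up. At the start it stands on the red pad, underside 8 mm above the bench.
- cell_green: loose green battery cell: upright cylinder, 46 mm diameter, 95 mm tall, about 0.36 kg, green sleeve and top, thin black band near the top, small round steel contact (2 mm proud) in the middle of the top. Origin: centre of its underside; z is its axis, up. At the start it stands on the green pad, underside 8 mm above the bench.
- pad_blue: fixed flat round blue pad, 58 mm diameter, 2 mm thick, home of the blue cell, on a fixed yellow board (200 x 200 x 6 mm). Origin: centre of its underside, 6 mm above the bench; its top is 8 mm above the bench. The pads lie on three sides of the fuse, centres 79 or 112 mm apart; which colour lies where changes.
- pad_red: fixed flat round red pad, 58 mm diameter, 2 mm thick, home of the red cell, on a fixed yellow board (200 x 200 x 6 mm). Origin: centre of its underside, 6 mm above the bench; its top is 8 mm above the bench. The pads lie on three sides of the fuse, centres 79 or 112 mm apart; which colour lies where changes.
- pad_green: fixed flat round green pad, 58 mm diameter, 2 mm thick, home of the green cell, on a fixed yellow board (200 x 200 x 6 mm). Origin: centre of its underside, 6 mm above the bench; its top is 8 mm above the bench. The pads lie on three sides of the fuse, centres 79 or 112 mm apart; which colour lies where changes.
- fuse: loose fuse on the board, closely surrounded by the cells: cream block 40 x 26 x 34 mm (x, y, z) with two steel bands and, at each x end, a copper tab 14 mm wide, 16 to 22 mm above the underside, sticking out 8 mm; 0.12 kg. Origin: centre of its underside (6 mm above the bench at the start); x along its length, z up. Grip it across its 26 mm width.
- tester: fixed grey fuse tester, flat box 150 x 110 x 20 mm (x, y, z), with an orange rim round a black pocket in the middle of its top. Pocket: 70 x 42 mm (x, y) inside, floor 20 mm above the bench, rim 4 mm thick, 6 mm above the floor. Origin: centre of the box's underside, right below the pocket's centre; x along the pocket's length, z up.
- tray: fixed shallow grey open tray, 240 x 100 mm outside (x, y), rim 14 mm high, walls and floor 4 mm thick with room for the three cells in a row along x. Origin: centre of its underside, on the bench; x along its length, z up. On one side of the board, the tester on the other; the sides change.
- meter: loose yellow hand-held multimeter lying on its back beyond the board, 150 x 75 x 34 mm (x, y, z) with a black dial 40 mm wide that rises to 41 mm. Origin: centre of its underside. A bystander, to be left alone.

How it is judged:
On the way, in this order (a step that is already met when the one before it is completed fails the run):
1. all three cells stand upright in the grey tray, let go (x of cell_blue in the frame of tray between -0.115 and 0.115 m and y of cell_blue in the frame of tray between -0.045 and 0.045 m and z of each of cell_blue, cell_red, cell_green in the frame of tray below 0.008 m and angle between each of cell_blue, cell_red, cell_green's own z axis and vertical below 0.1 rad and x of cell_red in the frame of tray between -0.115 and 0.115 m and y of cell_red in the frame of tray between -0.045 and 0.045 m and x of cell_green in the frame of tray between -0.115 and 0.115 m and y of cell_green in the frame of tray between -0.045 and 0.045 m and contact force between each of cell_blue, cell_red, cell_green and the fingers below 0.1 N), for 0.2 s.
2. the fuse lies in the tester's pocket, let go, while the three cells stand in the tray (x of cell_blue in the frame of tray between -0.115 and 0.115 m and y of cell_blue in the frame of tray between -0.045 and 0.045 m and z of each of cell_blue, cell_red, cell_green in the frame of tray below 0.008 m and angle between each of cell_blue, cell_red, cell_green, fuse's own z axis and vertical below 0.1 rad and x of cell_red in the frame of tray between -0.115 and 0.115 m and y of cell_red in the frame of tray between -0.045 and 0.045 m and x of cell_green in the frame of tray between -0.115 and 0.115 m and y of cell_green in the frame of tray between -0.045 and 0.045 m and horizontal distance between fuse and tester below 0.012 m and angle between the x axis of fuse and the x axis of tester, either way round below 0.3 rad and z of fuse in the frame of tester between 0.016 and 0.023 m and contact force between fuse and the fingers below 0.1 N), for 0.2 s.
At the end, for the whole second after the job is handed in: The fuse lies flat and upright in the tester's pocket, its centre within 12 mm of the pocket's and its length within 0.3 rad of the pocket's; each cell stands upright (within 0.08 rad) on the pad of its own colour, centre within 12 mm of the pad's; all let go and at rest (below 20 mm/s) (horizontal distance between cell_blue and pad_blue below 0.012 m and z of cell_blue in the frame of pad_blue between -0.001 and 0.005 m and angle between each of cell_blue, cell_red, cell_green's own z axis and vertical below 0.08 rad and horizontal distance between cell_red and pad_red below 0.012 m and z of cell_red in the frame of pad_red between -0.001 and 0.005 m and horizontal distance between cell_green and pad_green below 0.012 m and z of cell_green in the frame of pad_green between -0.001 and 0.005 m and horizontal distance between fuse and tester below 0.012 m and angle between the x axis of fuse and the x axis of tester, either way round below 0.3 rad and z of fuse in the frame of tester between 0.016 and 0.023 m and angle between fuse's own z axis and vertical below 0.1 rad and linear speed of each of cell_blue, cell_red, cell_green, fuse below 0.02 m/s); the robot touches nothing.
It fails at once if a cell is tipped over (more than 0.6 rad) (angle between any of cell_blue, cell_red, cell_green's own z axis and vertical above 0.6 rad).
It fails at once if the multimeter is shifted by more than 20 mm (distance of meter from where it was at the start of the episode above 0.02 m).
It also fails if it takes over 141 s, if anything falls off the work surface, if the arm or the gripper's body presses on something with over 40 N, if the wrist force passes 120 N, or if a joint passes its speed limit or range.

## Robot

A 6-joint arm with a two-finger parallel gripper is mounted at the origin on the work surface. World frame = base frame: x ahead of the robot, y to its left, z up, the work surface at z = 0. Lengths are in m, angles in rad, forces in N, time in s.
With the tool pointing down it reaches from about 0.3 to 0.75 m from the base axis. Payload 8.5 kg.
Tool frame: the origin (TCP) lies between the finger pads; the fingertips stand 11 mm ahead of it and the grasp point (between the pads) lies 8 mm behind it; z points along the fingers, y is the direction in which the jaws open and shut (so a half turn about z gives the same grasp; the last joint's range is limited). The gripper opens to 88 mm and grips with 3 to 60 N. Pads are 18 mm wide; open, the fingers measure 123 mm over their backs; the gripper's body (75 mm by 187 mm) begins 45 mm behind the grasp point.
Start: joints at [0.922, 0.381, 1.297, -0, 1.464, -0.215], TCP at [0.231, 0.499, 0.25] pointing down, gripper open.
Joint ranges: [-3.11, 3.11], [-0.89, 2.33], [0.22, 2.48], [-1.42, 4.56], [0.17, 2.85], [-2.88, 2.88]. Speed limits (rad/s): [2.39, 2.39, 3.14, 3.14, 3.14, 3.14].

## Interface

Orientations are given as a unit quaternion [x, y, z, w].
In Python, from workcell import manip gives the robot as it stands.
- The arm moves only by the tool send_rows, never from a script. Its argument "increments" is a list of rows, each a list of 6 numbers: the shift along the tool's x, y, z in cm, then the turn, a rotation vector about the tool's x, y, z in degrees. In form: [[tx, ty, tz, wx, wy, wz], ...]. A call has 1 to 8 rows; each row shifts and turns the commanded pose from where the row before left it, along the tool's axes as they then stand; what a row does not reach is not made up. A row lasts 1/10 s, in which the tool goes at most 50 mm and 8.59 degrees, less where a joint would pass 70% of its speed; a pose out of reach is approached as far as the arm can. A call with a gripper value outside its range is refused whole. "claw" is the finger opening in cm, from 0 to 8.81, set as the call begins (left out, the last holds). The fingers move at their own pace and stop on an object; the grip force is fixed at half the most. Time passes only in rows, so rows that do not move let the fingers close. It gives the time, the measured TCP pose, the force and the opening at its end, in the units of the state.
- manip.read_state(): the state, without advancing time (a new reading comes with each control period).
- manip.get_image(name): name is "scene" or "top" or "wrist"; returns a dict with "color" (384x512x3 uint8, red, green, blue), "fovy" (degrees; the focal length in pixels is half the picture's height over the tangent of half this angle, whatever the lens; pixels are square), "cx", "cy" (the principal point, pixels), "position" and "rotation" of the camera in the world. Camera axes: x right, y up, looking along -z (the intrinsics and any distortion apply to the point x, -y, -z); pixel columns grow to the right and rows downward; lengths in m; the calibration is good to about 2 mm. The wrist camera is an equidistant fisheye: a pixel r from the principal point sees the ray r / f radians off the axis. A picture is of the moment at which its call begins. There is no depth.
- manip.finish_job(): hands the job in, once; it reports no verdict.
The state is a dict: "clock": time; "joints": joint angles; "qvel": joint speeds; "tau": joint torques, N m; "tcp_pos": TCP position; "ee_rot": TCP orientation; "force": force on the tool from outside, world axes, zero at the start; "wrist_torque": the same for the moment, N m; "gripper_width": finger opening in m.
Only numpy, scipy, OpenCV 4.12 (cv2) and the standard library are available. Lean on these libraries where they do the work, as an engineer would, in place of code of your own. Each camera call takes 0.05 s, during which the arm holds its last target. There are 200 camera calls.

## Working session

There is one attempt and no reset: what is moved stays moved. The work goes in short steps, Python scripts to look and compute and a tool call to move; the robot and the scene stay as the last step left them, time stands still between calls to the robot, and variables do not carry over. Pictures are saved under pics/ and viewed, on a budget of 14 in all, crops included, one or two more only if the job needs it, and the job is handed in when it is done.

Besides the shell and the picture viewer there is one more tool, called after "Emit:" by a JSON object that holds its "name" and its "arguments". send_rows: Moves the arm, as the interface text tells. Its arguments: {"type":"object","properties":{"increments":{"type":"array","items":{"type":"array","items":{"type":"number"}}},"claw":{"type":"number"}},"required":["increments"]}

```bash
mkdir -p pics
cat > h.py <<'E'
import numpy as np, cv2
from workcell import manip
from scipy.spatial.transform import Rotation as R
def snap(name,fn):
    d=manip.get_image(name); cv2.imwrite('pics/'+fn+'.png',d['color'][:,:,::-1]); np.save('pics/'+fn+'.npy',d,allow_pickle=True); return d
def load(fn): return np.load('pics/'+fn+'.npy',allow_pickle=True).item()
def rot(d):
    r=np.array(d['rotation'],float); return r if r.shape==(3,3) else R.from_quat(r).as_matrix()
def px2w(d,u,v,z,fish=False):
    f=192/np.tan(np.radians(d['fovy'])/2); x=u-d['cx']; y=v-d['cy']
    if fish:
        r=np.hypot(x,y); t=r/f; k=np.sin(t)/max(r,1e-9); c=np.array([x*k,-y*k,-np.cos(t)])
    else: c=np.array([x/f,-y/f,-1])
    w=rot(d)@c; p=np.array(d['position']); return p+w*(z-p[2])/w[2]
E
python3 - <<'E'
from h import *
s=manip.read_state(); print(s)
for n in ['top','scene','wrist']:
    d=snap(n,n+'0'); print(n,{k:v for k,v in d.items() if k!='color'})
cv2.imwrite('pics/a.png',cv2.resize(cv2.imread('pics/top0.png'),(800,600),interpolation=cv2.INTER_CUBIC))
E
```

```text
{'clock': 0.0, 'joints': array([ 9.21696562e-01,  3.81199913e-01,  1.29827153e+00,  2.69209255e-05,
        1.46357515e+00, -2.15313442e-01]), 'qvel': array([ 7.61649596e-05, -2.40330623e-04,  6.55197478e-04, -1.74885569e-03,
        1.16121531e-03, -1.08027275e-03]), 'tau': array([-9.82624479e-04, -4.37936497e+01, -2.24557793e+01,  7.13101448e-02,
        3.53600434e-02, -1.08971904e-04]), 'tcp_pos': array([0.23101002, 0.49884323, 0.24913202]), 'ee_rot': array([ 2.15197978e-01,  9.76570172e-01, -6.54511684e-04, -3.16659914e-04]), 'force': array([-0.40071011,  0.77547201,  0.65080284]), 'wrist_torque': array([ 0.00921611,  0.05176834, -0.01623769]), 'gripper_width': 0.08820257361854796}
top {'fovy': 43.77723218746243, 'cx': 263.36341732170416, 'cy': 193.98270412888894, 'position': array([ 0.4725985 , -0.01360347,  1.02990623]), 'rotation': array([-0.08108611,  0.05627306,  0.71158509, -0.69563283])}
scene {'fovy': 50.07280233957099, 'cx': 254.89200284751425, 'cy': 187.06648633529497, 'position': array([1.4469191 , 0.00900036, 0.81874713]), 'rotation': array([0.27764332, 0.27677435, 0.63924825, 0.6615677 ])}
wrist {'fovy': 65.70646984690485, 'cx': 252.13026291673842, 'cy': 188.11655026772206, 'position': array([0.16808767, 0.5280124 , 0.38389227]), 'rotation': array([-0.11604467, -0.07309581,  0.53351693,  0.8345959 ])}
```

View pics/a.png

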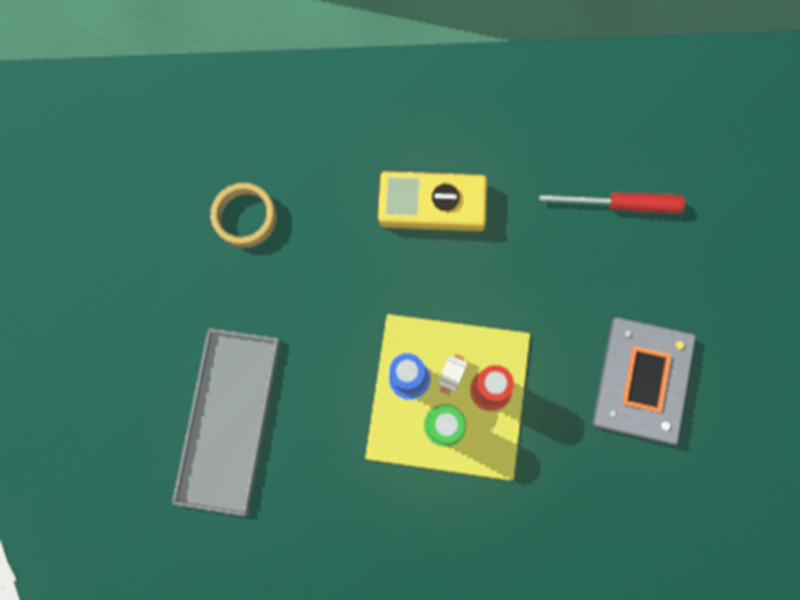

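The top view shows the tray on the left (corners near (209,330), (278,338), (174,503), (247,515)), and the board in the middle with blue (407,371), red (495,383), green (446,425) and the fuse (454,372). The tester is on the right (pocket about (648,378)), with the meter beyond the board. Next I'll enlarge the board and the tester.

Run:
```python
from h import *
im=cv2.imread('pics/top0.png')
a=cv2.resize(im[198:310,232:344],None,fx=4,fy=4,interpolation=cv2.INTER_CUBIC)
b=cv2.resize(im[198:310,375:450],None,fx=4,fy=4,interpolation=cv2.INTER_CUBIC)
cv2.imwrite('pics/b.png',np.hstack([a,b]))
```

```text
(no output)
```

View pics/b.png

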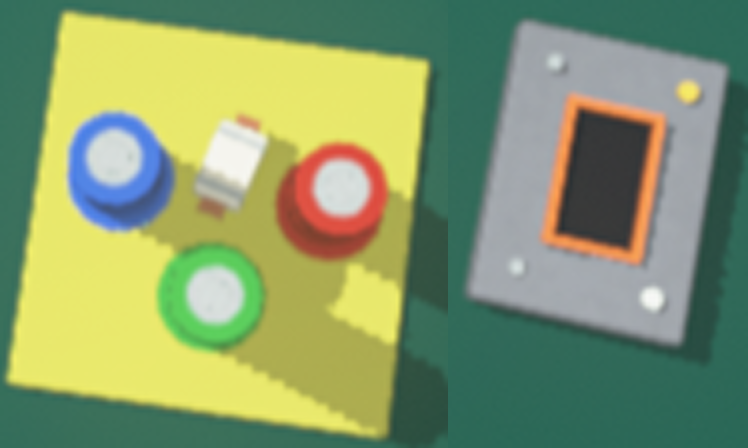

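Run:
```python
from h import *
np.set_printoptions(precision=4,suppress=True)
d=load('top0')
A=lambda u,v,z:px2w(d,232+u/4-.375,198+v/4-.375,z)
B=lambda u,v,z:px2w(d,375+(u-448)/4-.375,198+v/4-.375,z)
T=lambda u,v,z:px2w(d,u/1.5625,v/1.5625,z)
for n,p in dict(blue=(114,157),red=(341,187),green=(215,295)).items(): print(n,A(*p,.105))
bc=[A(*p,.006) for p in [(63,12),(429,61),(386,438),(8,384)]]; print('board',np.mean(bc,0),bc)
def ang(a,b): return np.degrees(np.arctan2(*(b-a)[1::-1]))
for i in range(4): print(np.linalg.norm(bc[i]-bc[i-1]),ang(bc[i-1],bc[i]))
f=[A(248,121,.028),A(211,209,.028)];print('fuse tabs',f,np.mean(f,0),ang(*f),'top',A(233,160,.04))
r=[B(*p,.026) for p in [(570,94),(665,117),(639,264),(543,243)]];print('rim',np.mean(r,0),[(np.linalg.norm(r[i]-r[i-1]),ang(r[i-1],r[i])) for i in range(4)])
r=[T(*p,.014) for p in [(209,330),(278,338),(247,515),(174,503)]];print('tray',np.mean(r,0),[(np.linalg.norm(r[i]-r[i-1]),ang(r[i-1],r[i])) for i in range(4)])
print(R.from_quat(manip.read_state()['ee_rot']).as_matrix())
```

```text
blue [0.5707 0.0252 0.105 ]
red [ 0.5537 -0.0839  0.105 ]
green [ 0.5036 -0.0219  0.105 ]
board [ 0.5462 -0.027   0.006 ] [array([0.661 , 0.0558, 0.006 ]), array([ 0.6291, -0.1415,  0.006 ]), array([ 0.4318, -0.1095,  0.006 ]), array([0.4629, 0.0872, 0.006 ])]
0.2005929709566726 -9.02820598528529
0.1997822453700829 -99.19927112206352
0.19987677022043498 170.78950374623997
0.19914547158911922 81.00653000213416
fuse tabs [array([ 0.5962, -0.0425,  0.028 ]), array([ 0.5505, -0.0218,  0.028 ])] [ 0.5733 -0.0321  0.028 ] 155.60868658429354 top [ 0.5746 -0.0337  0.04  ]
rim [ 0.5603 -0.2904  0.026 ] [(np.float64(0.07956695284663615), np.float64(-14.31027216800872)), (np.float64(0.04991661152865295), np.float64(-105.40739547841387)), (np.float64(0.07810765079166127), np.float64(165.40798707054847)), (np.float64(0.049525952477817076), np.float64(76.27336370380797))]
tray [0.5186 0.2738 0.014 ] [(np.float64(0.23582179352890945), np.float64(-9.584284272013818)), (np.float64(0.09786433243626144), np.float64(-98.00622331228138)), (np.float64(0.23890620101951687), np.float64(170.9354575812581)), (np.float64(0.09999507368488053), np.float64(80.19826455561673))]
[[-0.9074  0.4203 -0.0006]
 [ 0.4203  0.9074 -0.0009]
 [ 0.0002 -0.001  -1.    ]]
```

Emit:
{"name": "send_rows", "arguments": {"increments": [[0, 0, 0, 0, 0, -7.9], [0, 0, 0, 0, 0, -7.9], [-3.4, -3.45, 0, 0, 0, 0], [-3.4, -3.45, 0, 0, 0, 0], [-3.4, -3.45, 0, 0, 0, 0], [-3.4, -3.45, 0, 0, 0, 0], [-3.4, -3.45, 0, 0, 0, 0], [-3.4, -3.45, 0, 0, 0, 0]], "claw": 7.0}}

```text
clock: 0.95
tcp_pos: [0.4008, 0.2607, 0.2497]
ee_rot: [0.079, 0.997, 0.0, -0.0]
force: [0.4, 0.1, 0.2]
gripper_width: 0.0704
```

Emit:
{"name": "send_rows", "arguments": {"increments": [[-3.4, -3.45, 0, 0, 0, 0], [-3.4, -3.45, 0, 0, 0, 0], [-3.4, -3.45, 0, 0, 0, 0], [-3.4, -3.45, 0, 0, 0, 0], [-3.4, -3.45, 0, 0, 0, 0], [-3.4, -3.45, 0, 0, 0, 0], [0, 0, 0, 0, 0, 0], [0, 0, 0, 0, 0, 0]]}}

```text
clock: 1.75
tcp_pos: [0.569, 0.0254, 0.2491]
ee_rot: [0.08, 0.997, 0.0, -0.001]
force: [0.1, 0.5, 0.2]
gripper_width: 0.0701
```

```bash
cat >> h.py <<'E'
np.set_printoptions(precision=4,suppress=True)
C,S=np.cos(np.radians(9)),np.sin(np.radians(9))
def ab(p): return np.array([C*p[0]-S*p[1],S*p[0]+C*p[1]])
def st():
    s=manip.read_state(); M=R.from_quat(s['ee_rot']).as_matrix()
    print('t',s['clock'],'tcp',s['tcp_pos'],'ab',ab(s['tcp_pos']),'yaw y',np.degrees(np.arctan2(M[1,1],M[0,1])),'z',M[:,2],'F',s['force'],'w',s['gripper_width'])
E
python3 - <<'E'
from h import *
st(); d=snap('wrist','w1')
cv2.imwrite('pics/w1b.png',cv2.resize(cv2.imread('pics/w1.png'),(800,600)))
E
```

```text
t 1.75 tcp [0.569  0.0254 0.2491] ab [0.558  0.1141] yaw y 80.85294586270163 z [-0.0013  0.0004 -1.    ] F [0.1193 0.4791 0.2105] w 0.07005515385062533
```

View pics/w1b.png

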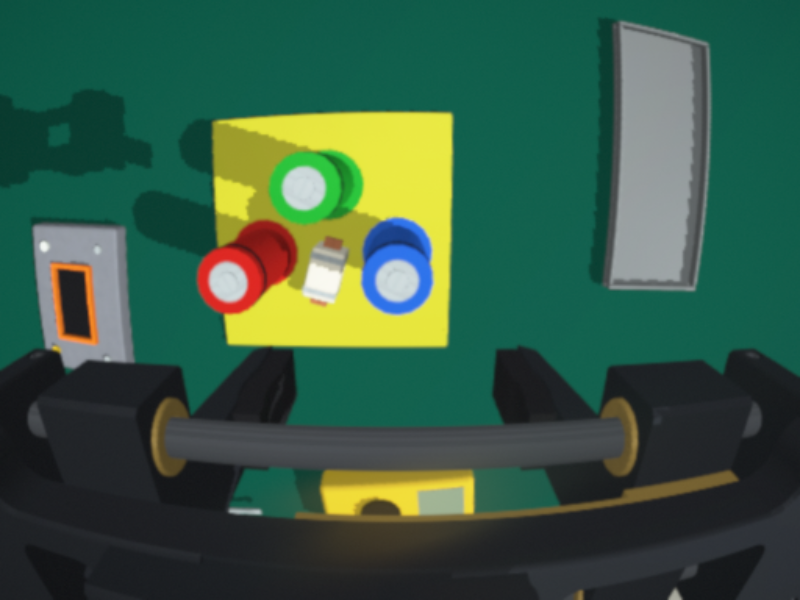

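The wrist view shows the contacts at blue (398,279), green (304,187) and red (228,283). The board corners are about (213,121), (452,113), (448,347) and (229,344), with the fuse top at about (325,270). I'll cross-check these against the top view.

Run:
```python
from h import *
d=load('w1'); W=lambda u,v,z:px2w(d,u/1.5625,v/1.5625,z,True)
for n,u,v,z in [('blue',398,279,.105),('green',304,187,.105),('red',228,283,.105),('fusetop',326,272,.04),('tab',333,242,.028),('tab',318,302,.028),('c',213,121,.006),('c',452,113,.006),('c',448,347,.006),('c',229,344,.006),('rim',52,264,.026),('rim',90,263,.026),('rim',96,341,.026),('rim',62,339,.026),('tray',620,22,.014),('tray',709,44,.014),('tray',696,290,.014),('tray',606,286,.014)]:
    p=W(u,v,z); print(n,p,ab(p))
```

```text
blue [0.5688 0.0275 0.105 ] [0.5574 0.1162]
green [ 0.5031 -0.0194  0.105 ] [0.5    0.0596]
red [ 0.5535 -0.0813  0.105 ] [0.5594 0.0063]
fusetop [ 0.5704 -0.0279  0.04  ] [0.5677 0.0617]
tab [ 0.5502 -0.0201  0.028 ] [0.5465 0.0662]
tab [ 0.5961 -0.0415  0.028 ] [0.5953 0.0523]
c [ 0.4322 -0.107   0.006 ] [ 0.4436 -0.0381]
c [0.4638 0.089  0.006 ] [0.4442 0.1605]
c [0.6608 0.0584 0.006 ] [0.6435 0.1611]
c [ 0.6283 -0.1374  0.006 ] [ 0.6421 -0.0375]
rim [ 0.5178 -0.3011  0.026 ] [ 0.5585 -0.2164]
rim [ 0.5262 -0.2512  0.026 ] [ 0.559  -0.1658]
rim [ 0.6007 -0.2722  0.026 ] [ 0.6359 -0.1748]
rim [ 0.5932 -0.3182  0.026 ] [ 0.6357 -0.2214]
tray [0.3945 0.2495 0.014 ] [0.3506 0.3081]
tray [0.4109 0.3475 0.014 ] [0.3515 0.4075]
tray [0.6454 0.3077 0.014 ] [0.5893 0.4049]
tray [0.6256 0.2059 0.014 ] [0.5857 0.3012]
```

Emit:
{"name": "send_rows", "arguments": {"increments": [[0, 0.1, 3.5, 0, 0, 0], [0, 0, 4, 0, 0, 0], [0, 0, 4, 0, 0, 0], [0, 0, 3, 0, 0, 0], [0, 0, 2, 0, 0, 0], [0, 0, 0.9, 0, 0, 0], [0, 0, 0, 0, 0, 0]]}}

```text
clock: 2.5
tcp_pos: [0.5684, 0.028, 0.0754]
ee_rot: [0.078, 0.997, 0.0, -0.001]
force: [0.2, -0.1, 0.4]
gripper_width: 0.0697
```

Emit:
{"name": "send_rows", "arguments": {"increments": [[0, 0, 0, 0, 0, 0], [0, 0, 0, 0, 0, 0], [0, 0, 0, 0, 0, 0], [0, 0, 0, 0, 0, 0], [0, 0, 0, 0, 0, 0]], "claw": 3.8}}

```text
clock: 3.0
tcp_pos: [0.5694, 0.027, 0.0766]
ee_rot: [0.079, 0.997, 0.0, 0.001]
force: [-1.1, -0.2, 6.4]
gripper_width: 0.0452
```

Emit:
{"name": "send_rows", "arguments": {"increments": [[0, 0, -2, 0, 0, 0], [0, 0, -4, 0, 0, 0], [0, 0, -4, 0, 0, 0], [0, 0, -2, 0, 0, 0], [0.3, 2, 0, 0, 0, 0], [0.3, 4, 0, 0, 0, 0], [0.3, 4, 0, 0, 0, 0], [0.3, 4, 0, 0, 0, 0]]}}

```text
clock: 3.8
tcp_pos: [0.5789, 0.1683, 0.1952]
ee_rot: [0.079, 0.997, -0.0, -0.001]
force: [0.7, -0.1, -2.9]
gripper_width: 0.0455
```

Emit:
{"name": "send_rows", "arguments": {"increments": [[0.3, 4, 0, 0, 0, 0], [0.2, 3.8, 0, 0, 0, 0], [0, 2, 0, 0, 0, 0], [0, 0, 0, 0, 0, 0], [0, 0, 0, 0, 0, 0]]}}

```text
clock: 4.3
tcp_pos: [0.5894, 0.2645, 0.195]
ee_rot: [0.079, 0.997, -0.0, -0.001]
force: [0.9, -0.3, -2.6]
gripper_width: 0.0451
```

Run:
```python
from h import *
st(); d=snap('wrist','w2')
cv2.imwrite('pics/w2b.png',cv2.resize(cv2.imread('pics/w2.png'),(800,600)))
```

```text
t 4.3 tcp [0.5894 0.2645 0.195 ] ab [0.5408 0.3534] yaw y 80.97415805064936 z [-0.0015 -0.0008 -1.    ] F [ 0.8754 -0.2559 -2.6018] w 0.04513078839354639
```

View pics/w2b.png

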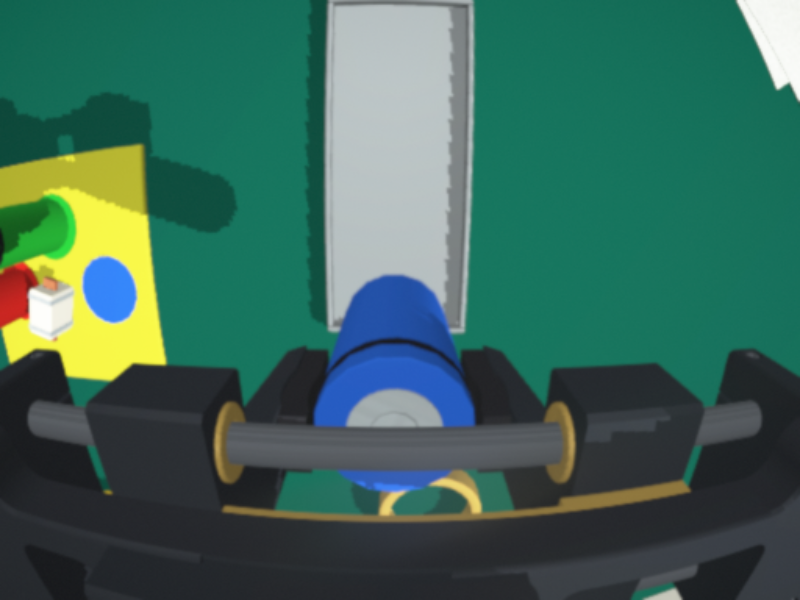

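The blue cell is held upright over the near-centre line of the tray (rims at u≈328 and 468, cell at 394). The blue pad is visible at (110,289). Lowering now.

Emit:
{"name": "send_rows", "arguments": {"increments": [[0, 0, 3, 0, 0, 0], [0, 0, 4, 0, 0, 0], [0, 0, 3, 0, 0, 0], [0, 0, 1.2, 0, 0, 0], [0, 0, 0.6, 0, 0, 0], [0, 0, 0.2, 0, 0, 0], [0, 0, 0, 0, 0, 0], [0, 0, 0, 0, 0, 0]]}}

```text
clock: 5.15
tcp_pos: [0.5903, 0.2648, 0.0771]
ee_rot: [0.079, 0.997, 0.0, 0.001]
force: [0.3, 1.0, -4.1]
gripper_width: 0.0454
```

Emit:
{"name": "send_rows", "arguments": {"increments": [[0, 0, 0.2, 0, 0, 0], [0, 0, 0.1, 0, 0, 0], [0, 0, 0, 0, 0, 0]]}}

```text
clock: 5.45
tcp_pos: [0.5897, 0.2647, 0.0728]
ee_rot: [0.079, 0.997, -0.0, -0.0]
force: [-0.2, -0.1, -4.0]
gripper_width: 0.0452
```

Emit:
{"name": "send_rows", "arguments": {"increments": [[0, 0, 0.1, 0, 0, 0], [0, 0, 0, 0, 0, 0]]}}

```text
clock: 5.65
tcp_pos: [0.5899, 0.2647, 0.0726]
ee_rot: [0.079, 0.997, 0.0, 0.0]
force: [-2.1, -0.7, 4.6]
gripper_width: 0.0452
```

Emit:
{"name": "send_rows", "arguments": {"increments": [[0, 0, 0, 0, 0, 0], [0, 0, 0, 0, 0, 0], [0, 0, 0, 0, 0, 0], [0, 0, -2, 0, 0, 0], [0, 0, -4, 0, 0, 0], [0, 0, -4, 0, 0, 0], [0.5, -3.7, 0, 0, 0, 0], [0.5, -3.7, 0, 0, 0, 0]], "claw": 7.0}}

```text
clock: 6.45
tcp_pos: [0.5683, 0.1929, 0.1728]
ee_rot: [0.078, 0.997, 0.0, 0.001]
force: [0.2, -0.4, -0.0]
gripper_width: 0.07
```

Emit:
{"name": "send_rows", "arguments": {"increments": [[0.5, -3.7, 0, 0, 0, 0], [0.5, -3.7, 0, 0, 0, 0], [0.5, -3.7, 0, 0, 0, 0], [0.5, -3.7, 0, 0, 0, 0], [0.5, -3.7, 0, 0, 0, 0], [0.5, -3.6, 0, 0, 0, 0], [0, 0, 0, 0, 0, 0], [0, 0, 0, 0, 0, 0]]}}

```text
clock: 7.25
tcp_pos: [0.5039, -0.0207, 0.1719]
ee_rot: [0.08, 0.997, 0.0, 0.0]
force: [-0.5, 0.2, 0.1]
gripper_width: 0.0696
```

Run:
```python
from h import *
st()
```

```text
t 7.25 tcp [ 0.5039 -0.0207  0.1719] ab [0.5009 0.0584] yaw y 80.85192675102775 z [ 0.0004  0.0002 -1.    ] F [-0.4682  0.1596  0.0748] w 0.06957920683963573
```

Emit:
{"name": "send_rows", "arguments": {"increments": [[0, 0, 3, 0, 0, 0], [0, 0, 3.6, 0, 0, 0], [0, 0, 2, 0, 0, 0], [0, 0, 1, 0, 0, 0], [0, 0, 0, 0, 0, 0]]}}

```text
clock: 7.75
tcp_pos: [0.5038, -0.0195, 0.075]
ee_rot: [0.078, 0.997, 0.0, -0.001]
force: [0.3, 0.1, 1.5]
gripper_width: 0.0701
```

Emit:
{"name": "send_rows", "arguments": {"increments": [[0, 0, 0, 0, 0, 0], [0, 0, 0, 0, 0, 0], [0, 0, 0, 0, 0, 0], [0, 0, 0, 0, 0, 0], [0, 0, 0, 0, 0, 0]], "claw": 3.8}}

```text
clock: 8.25
tcp_pos: [0.5042, -0.0205, 0.0765]
ee_rot: [0.079, 0.997, -0.0, 0.001]
force: [-1.6, 1.3, 5.7]
gripper_width: 0.0451
```

Emit:
{"name": "send_rows", "arguments": {"increments": [[0, 0, -2, 0, 0, 0], [0, 0, -4, 0, 0, 0], [0, 0, -4, 0, 0, 0], [0, 0, -2, 0, 0, 0], [0.4, 2.5, 0, 0, 0, 0], [0.4, 4, 0, 0, 0, 0], [0.4, 4, 0, 0, 0, 0], [0.4, 4, 0, 0, 0, 0]]}}

```text
clock: 9.05
tcp_pos: [0.5103, 0.1267, 0.1953]
ee_rot: [0.079, 0.997, -0.0, -0.001]
force: [0.6, 0.6, -3.4]
gripper_width: 0.0448
```

Emit:
{"name": "send_rows", "arguments": {"increments": [[0.4, 4, 0, 0, 0, 0], [0.4, 4, 0, 0, 0, 0], [0.4, 4, 0, 0, 0, 0], [0.4, 3, 0, 0, 0, 0], [0, 0, 0, 0, 0, 0], [0, 0, 0, 0, 0, 0]]}}

```text
clock: 9.65
tcp_pos: [0.5181, 0.2761, 0.195]
ee_rot: [0.078, 0.997, -0.0, -0.001]
force: [0.2, -0.4, -4.0]
gripper_width: 0.0454
```

Run:
```python
from h import *
st()
```

```text
t 9.65 tcp [0.5181 0.2761 0.195 ] ab [0.4686 0.3537] yaw y 81.01193267399802 z [-0.0017 -0.0008 -1.    ] F [ 0.1805 -0.4039 -4.0018] w 0.04542560963007033
```

Same sequence as blue: total descent 12.4 cm, then release.

Emit:
{"name": "send_rows", "arguments": {"increments": [[0, 0, 3, 0, 0, 0], [0, 0, 4, 0, 0, 0], [0, 0, 3, 0, 0, 0], [0, 0, 1.2, 0, 0, 0], [0, 0, 0.8, 0, 0, 0], [0, 0, 0.2, 0, 0, 0], [0, 0, 0.2, 0, 0, 0], [0, 0, 0, 0, 0, 0]]}}

```text
clock: 10.45
tcp_pos: [0.5191, 0.2761, 0.0727]
ee_rot: [0.079, 0.997, 0.0, 0.001]
force: [-0.2, 0.4, -2.9]
gripper_width: 0.0452
```

Emit:
{"name": "send_rows", "arguments": {"increments": [[0, 0, 0.1, 0, 0, 0], [0, 0, 0, 0, 0, 0]]}}

```text
clock: 10.65
tcp_pos: [0.5192, 0.2762, 0.0725]
ee_rot: [0.079, 0.997, 0.0, 0.001]
force: [-1.9, -1.3, 5.7]
gripper_width: 0.0452
```

Emit:
{"name": "send_rows", "arguments": {"increments": [[0, 0, 0, 0, 0, 0], [0, 0, 0, 0, 0, 0], [0, 0, 0, 0, 0, 0], [0, 0, -2, 0, 0, 0], [0, 0, -4, 0, 0, 0], [0, 0, -4, 0, 0, 0], [-0.9, -3.5, 0, 0, 0, 0], [-0.9, -3.5, 0, 0, 0, 0]], "claw": 7.0}}

```text
clock: 11.45
tcp_pos: [0.5257, 0.2038, 0.1721]
ee_rot: [0.078, 0.997, 0.0, 0.001]
force: [0.4, -0.6, -0.5]
gripper_width: 0.0701
```

Emit:
{"name": "send_rows", "arguments": {"increments": [[-0.9, -3.5, 0, 0, 0, 0], [-0.9, -3.5, 0, 0, 0, 0], [-0.9, -3.5, 0, 0, 0, 0], [-0.9, -3.5, 0, 0, 0, 0], [-0.9, -3.5, 0, 0, 0, 0], [-0.9, -3.5, 0, 0, 0, 0], [-0.9, -3.5, 0, 0, 0, 0], [-0.9, -3.4, 0, 0, 0, 0]]}}

```text
clock: 12.25
tcp_pos: [0.5526, -0.0844, 0.1709]
ee_rot: [0.079, 0.997, -0.0, 0.0]
force: [-0.5, 0.2, -0.2]
gripper_width: 0.0704
```

Emit:
{"name": "send_rows", "arguments": {"increments": [[0, 0, 0, 0, 0, 0], [0, 0, 0, 0, 0, 0]]}}

```text
clock: 12.45
tcp_pos: [0.5525, -0.0831, 0.1706]
ee_rot: [0.08, 0.997, 0.0, -0.0]
force: [0.2, -0.4, -0.5]
gripper_width: 0.0698
```

Run:
```python
from h import *
st(); d=snap('scene','s1')
cv2.imwrite('pics/s1b.png',cv2.resize(cv2.imread('pics/s1.png'),(800,600)))
```

```text
t 12.45 tcp [ 0.5525 -0.0831  0.1706] ab [0.5587 0.0044] yaw y 80.8670697518258 z [-0.0002  0.0003 -1.    ] F [ 0.1709 -0.3603 -0.4503] w 0.06979011171178938
```

View pics/s1b.png

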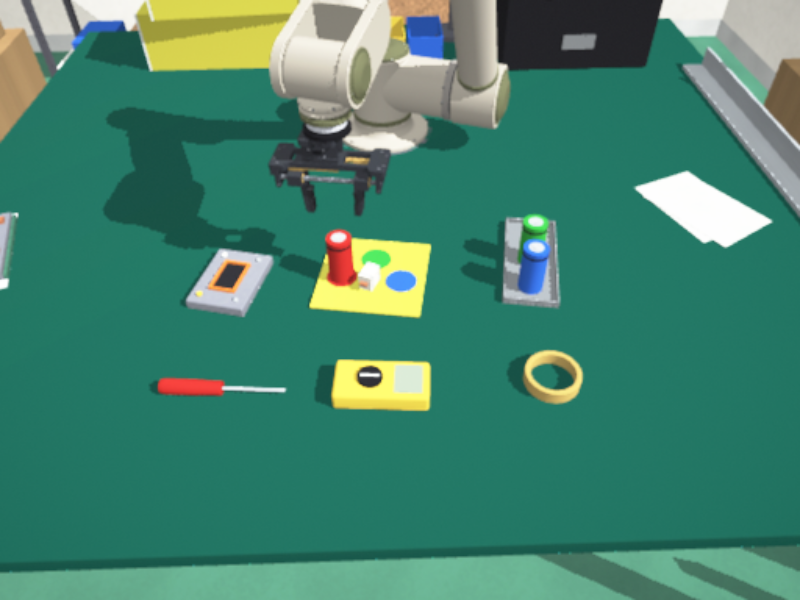

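Blue (533,265) and green (535,230) stand upright in the tray. Red (340,258) is still on its pad under the gripper, and the fuse (369,275) is undisturbed. Red is next.

Emit:
{"name": "send_rows", "arguments": {"increments": [[-0.1, 0, 3, 0, 0, 0], [0, 0, 3.6, 0, 0, 0], [0, 0, 2, 0, 0, 0], [0, 0, 1, 0, 0, 0], [0, 0, 0, 0, 0, 0]]}}

```text
clock: 13.0
tcp_pos: [0.5533, -0.0819, 0.0741]
ee_rot: [0.078, 0.997, 0.0, -0.001]
force: [-0.3, -0.4, 0.0]
gripper_width: 0.0702
```

Emit:
{"name": "send_rows", "arguments": {"increments": [[0, 0, 0, 0, 0, 0], [0, 0, 0, 0, 0, 0], [0, 0, 0, 0, 0, 0], [0, 0, 0, 0, 0, 0], [0, 0, 0, 0, 0, 0]], "claw": 3.8}}

```text
clock: 13.5
tcp_pos: [0.554, -0.0829, 0.0756]
ee_rot: [0.079, 0.997, -0.0, 0.001]
force: [-0.2, 1.8, 6.1]
gripper_width: 0.045
```

Emit:
{"name": "send_rows", "arguments": {"increments": [[0, 0, -2, 0, 0, 0], [0, 0, -4, 0, 0, 0], [0, 0, -4, 0, 0, 0], [0, 0, -2, 0, 0, 0], [1.5, 2.5, 0, 0, 0, 0], [1.8, 4, 0, 0, 0, 0], [1.8, 4, 0, 0, 0, 0], [1.8, 4, 0, 0, 0, 0]]}}

```text
clock: 14.3
tcp_pos: [0.5072, 0.0724, 0.1944]
ee_rot: [0.079, 0.997, -0.0, -0.001]
force: [0.5, 0.2, -2.5]
gripper_width: 0.0453
```

Emit:
{"name": "send_rows", "arguments": {"increments": [[1.8, 4, 0, 0, 0, 0], [1.8, 4, 0, 0, 0, 0], [1.8, 4, 0, 0, 0, 0], [1.8, 4, 0, 0, 0, 0], [1.5, 3, 0, 0, 0, 0], [0.5, 1.4, 0, 0, 0, 0], [0, 0, 0, 0, 0, 0], [0, 0, 0, 0, 0, 0]]}}

```text
clock: 15.1
tcp_pos: [0.4498, 0.2863, 0.1945]
ee_rot: [0.079, 0.997, -0.0, -0.0]
force: [0.3, -0.3, -3.1]
gripper_width: 0.0451
```

Run:
```python
from h import *
st()
```

```text
t 15.1 tcp [0.4498 0.2863 0.1945] ab [0.3995 0.3531] yaw y 80.93796228664652 z [-0.0005 -0.0008 -1.    ] F [ 0.346  -0.301  -3.0788] w 0.045110755204092357
```

Emit:
{"name": "send_rows", "arguments": {"increments": [[0, 0, 3, 0, 0, 0], [0, 0, 4, 0, 0, 0], [0, 0, 3, 0, 0, 0], [0, 0, 1.2, 0, 0, 0], [0, 0, 0.8, 0, 0, 0], [0, 0, 0.2, 0, 0, 0], [0, 0, 0.2, 0, 0, 0], [0, 0, 0, 0, 0, 0]]}}

```text
clock: 15.9
tcp_pos: [0.4501, 0.2872, 0.0717]
ee_rot: [0.079, 0.997, 0.0, 0.001]
force: [-1.2, 1.1, -2.3]
gripper_width: 0.0452
```

Emit:
{"name": "send_rows", "arguments": {"increments": [[0, 0, 0.1, 0, 0, 0], [0, 0, 0, 0, 0, 0]]}}

```text
clock: 16.1
tcp_pos: [0.4501, 0.2872, 0.0716]
ee_rot: [0.079, 0.997, 0.0, 0.001]
force: [-1.8, -2.4, 8.1]
gripper_width: 0.0451
```

Emit:
{"name": "send_rows", "arguments": {"increments": [[0, 0, 0, 0, 0, 0], [0, 0, 0, 0, 0, 0], [0, 0, 0, 0, 0, 0], [0, 0, -2, 0, 0, 0], [0, 0, -4, 0, 0, 0], [0, 0, -4, 0, 0, 0], [-2.1, -3.7, 0, 0, 0, 0], [-2.1, -3.7, 0, 0, 0, 0]], "claw": 7.0}}

```text
clock: 16.9
tcp_pos: [0.4797, 0.2071, 0.1711]
ee_rot: [0.078, 0.997, 0.0, 0.001]
force: [0.8, 0.7, -0.3]
gripper_width: 0.0699
```

Emit:
{"name": "send_rows", "arguments": {"increments": [[-2.2, -3.7, 0, 0, 0, 0], [-2.2, -3.7, 0, 0, 0, 0], [-2.2, -3.7, 0, 0, 0, 0], [-2.2, -3.7, 0, 0, 0, 0], [-2.2, -3.7, 0, 0, 0, 0], [-1.9, -3.5, 0, 0, 0, 0], [0, 0, 0, 0, 0, 0], [0, 0, 0, 0, 0, 0]]}}

```text
clock: 17.7
tcp_pos: [0.572, -0.0305, 0.1695]
ee_rot: [0.08, 0.997, 0.0, -0.0]
force: [-0.3, 0.7, -0.0]
gripper_width: 0.07
```

Run:
```python
from h import *
st(); d=snap('wrist','w3')
cv2.imwrite('pics/w3b.png',cv2.resize(cv2.imread('pics/w3.png'),(800,600),interpolation=cv2.INTER_CUBIC))
```

```text
t 17.7 tcp [ 0.572  -0.0305  0.1695] ab [0.5697 0.0594] yaw y 80.8661648657659 z [-0.0006  0.0004 -1.    ] F [-0.3056  0.7355 -0.0394] w 0.06995070006830101
```

View pics/w3b.png

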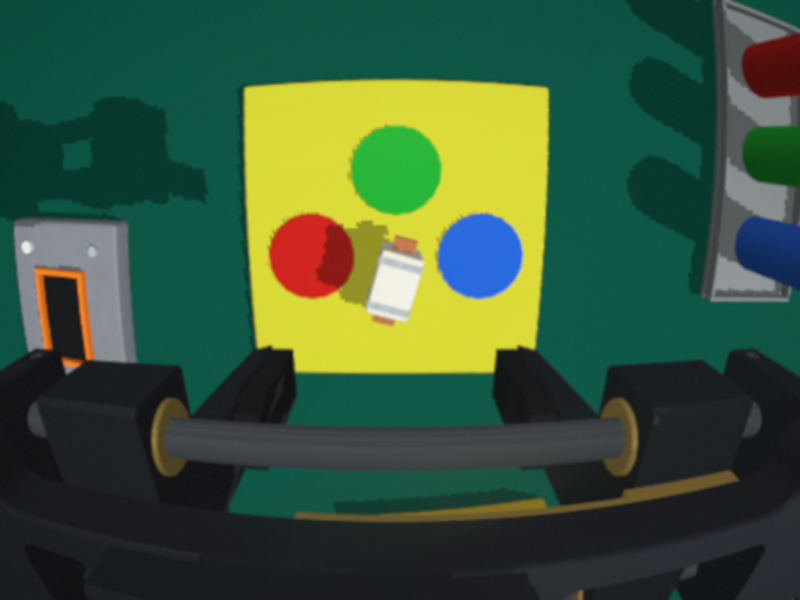

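The pads are clear: green (395,169), red (311,255), blue (480,255). The fuse tabs are at (405,243) and (383,321), and its top face is centred near (396,286).

Run:
```python
from h import *
d=load('w3'); W=lambda u,v,z:px2w(d,u/1.5625,v/1.5625,z,True)
for n,u,v,z in [('green',395,169,.008),('red',311,255.5,.008),('blue',480,255.5,.008),('top',396.5,286,.04),('tab',405,243,.028),('tab',383,321,.028)]:
    p=W(u,v,z); print(n,p,ab(p))
a,b=W(405,243,.028),W(383,321,.028); print(np.mean([a,b],0),ab((a+b)/2),np.degrees(np.arctan2(*(b-a)[1::-1])))
# colour centroids of pads
h=cv2.cvtColor(d['color'],cv2.COLOR_RGB2HSV)
for n,lo,hi,(u,v) in [('green',45,75,(253,108)),('blue',100,125,(307,163)),('red',0,8,(199,163))]:
    m=((h[...,0]>=lo)&(h[...,0]<=hi)&(h[...,1]>120)&(h[...,2]>60)).astype(np.uint8); m2=np.zeros_like(m); m2[v-36:v+37,u-32:u+33]=m[v-36:v+37,u-32:u+33]
    k,l,s,c=cv2.connectedComponentsWithStats(m2); i=l[v,u]; p=px2w(d,*c[i],.008,True); print(n,s[i],c[i],p,ab(p))
```

```text
green [ 0.5052 -0.0195  0.008 ] [0.502  0.0598]
red [ 0.5513 -0.0827  0.008 ] [0.5575 0.0046]
blue [0.5689 0.0268 0.008 ] [0.5577 0.1154]
top [ 0.5723 -0.0294  0.04  ] [0.5699 0.0605]
tab [ 0.5499 -0.0206  0.028 ] [0.5463 0.0656]
tab [ 0.5966 -0.0418  0.028 ] [0.5958 0.052 ]
[ 0.5732 -0.0312  0.028 ] [0.5711 0.0588] -24.4040697635575
green [ 225   81   57   56 2544] [253.0012 108.3491] [ 0.5054 -0.0193  0.008 ] [0.5022 0.06  ]
blue [ 281  137   53   54 2223] [306.9001 163.3995] [0.5687 0.0265 0.008 ] [0.5576 0.1151]
red [ 173  137   53   53 2183] [198.9295 163.301 ] [ 0.5511 -0.0827  0.008 ] [0.5572 0.0045]
```

Emit:
{"name": "send_rows", "arguments": {"increments": [[-0.1, 0, 0, 0, 0, 7.7], [0, 0, 0, 0, 0, 7.6], [0, 0, 3, 0, 0, 0], [0, 0, 4, 0, 0, 0], [0, 0, 4, 0, 0, 0], [0, 0, 2.3, 0, 0, 0], [0, 0, 1, 0, 0, 0], [0, 0, 0, 0, 0, 0]], "claw": 5.5}}

```text
clock: 18.55
tcp_pos: [0.5726, -0.0292, 0.0262]
ee_rot: [0.21, 0.978, 0.0, -0.001]
force: [-0.1, -0.5, 0.5]
gripper_width: 0.0551
```

Run:
```python
from h import *
st()
```

```text
t 18.55 tcp [ 0.5726 -0.0292  0.0262] ab [0.5702 0.0607] yaw y 65.71994236641069 z [-0.0017  0.0005 -1.    ] F [-0.061  -0.4637  0.542 ] w 0.05512975141508867
```

Emit:
{"name": "send_rows", "arguments": {"increments": [[0, 0, 0, 0, 0, 0], [0, 0, 0, 0, 0, 0], [0, 0, 0, 0, 0, 0], [0, 0, 0, 0, 0, 0], [0, 0, 0, 0, 0, 0], [0, 0, 0, 0, 0, 0]], "claw": 1.8}}

```text
clock: 19.15
tcp_pos: [0.5734, -0.0304, 0.0275]
ee_rot: [0.211, 0.977, -0.0, 0.001]
force: [-1.5, 0.6, 6.1]
gripper_width: 0.0253
```

Emit:
{"name": "send_rows", "arguments": {"increments": [[0, 0, -2, 0, 0, 0], [0, 0, -3, 0, 0, 0], [0, 0, -3, 0, 0, 0], [0, 0, 0, 0, 0, -4.9], [0, 0, 0, 0, 0, -4.9], [-0.4, -2.2, 0, 0, 0, 0], [-0.7, -3.3, 0, 0, 0, 0], [-0.7, -3.3, 0, 0, 0, 0]]}}

```text
clock: 19.95
tcp_pos: [0.5681, -0.1207, 0.1066]
ee_rot: [0.126, 0.992, 0.0, -0.0]
force: [0.3, -0.1, -1.5]
gripper_width: 0.0259
```

Emit:
{"name": "send_rows", "arguments": {"increments": [[-0.7, -3.3, 0, 0, 0, 0], [-0.7, -3.3, 0, 0, 0, 0], [-0.7, -3.3, 0, 0, 0, 0], [-0.7, -3.3, 0, 0, 0, 0], [-0.6, -3.3, 0, 0, 0, 0], [0, 0, 0, 0, 0, 0], [0, 0, 0, 0, 0, 0]]}}

```text
clock: 20.65
tcp_pos: [0.5595, -0.2885, 0.1063]
ee_rot: [0.127, 0.992, 0.0, -0.0]
force: [-0.5, 0.2, -1.5]
gripper_width: 0.0255
```

Run:
```python
from h import *
st(); d=snap('wrist','w4')
cv2.imwrite('pics/w4b.png',cv2.resize(cv2.imread('pics/w4.png'),(800,600),interpolation=cv2.INTER_CUBIC))
```

```text
t 20.65 tcp [ 0.5595 -0.2885  0.1063] ab [ 0.5977 -0.1974] yaw y 75.36966842096474 z [-0.0007  0.0008 -1.    ] F [-0.4783  0.1579 -1.516 ] w 0.025530823801608836
```

View pics/w4b.png

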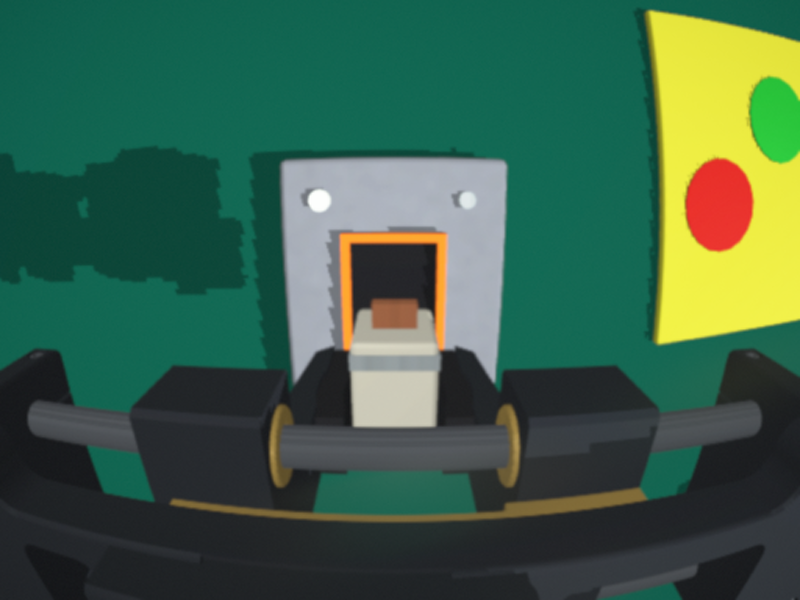

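Fuse and pocket are well aligned. The outer corners of the rim's visible end are (341,234) and (447,233), the tester box corners are (281,160) and (506,161), and the fuse tab's end edge runs (371..417, 299).

Run:
```python
from h import *
d=load('w4'); W=lambda u,v,z:px2w(d,u/1.5625,v/1.5625,z,True)
q=np.radians(75.4); yy=np.array([np.cos(q),np.sin(q)]); xx=np.array([-np.sin(q),np.cos(q)])
t=manip.read_state()['tcp_pos'][:2]
for n,u,v,z in [('rimL',341,234,.026),('rimR',447,233,.026),('boxL',281,160,.020),('boxR',506,161,.020),('box low L',292,350,.02),('box low R',498,350,.02),('tabL',371,299,.1068),('tabR',417,299,.1068)]:
    p=W(u,v,z)[:2]-t; print(n,'tool x',p@xx,'tool y',p@yy)
```

```text
rimL tool x 0.03794743742774265 tool y -0.025949025906148306
rimR tool x 0.038412614567534864 tool y 0.023691941568871795
boxL tool x 0.07364445480959748 tool y -0.055158513008341216
boxR tool x 0.0731216907302805 tool y 0.05244571496947393
box low L tool x -0.02335565863525197 tool y -0.054467561046369135
box low R tool x -0.02340524532122488 tool y 0.053296977441201224
tabL tool x 0.029939471547977704 tool y -0.00808081896179131
tabR tool x 0.029936264345955022 tool y 0.005777687976870705
```

Emit:
{"name": "send_rows", "arguments": {"increments": [[-0.25, 0, 1.5, 0, 0, 0], [0, 0, 2.5, 0, 0, 0], [0, 0, 1.2, 0, 0, 0], [0, 0, 0.7, 0, 0, 0], [0, 0, 0.3, 0, 0, 0], [0, 0, 0.1, 0, 0, 0], [0, 0, 0, 0, 0, 0]]}}

```text
clock: 21.4
tcp_pos: [0.5625, -0.2891, 0.0443]
ee_rot: [0.127, 0.992, -0.0, 0.0]
force: [-0.9, 0.1, -1.5]
gripper_width: 0.0257
```

Emit:
{"name": "send_rows", "arguments": {"increments": [[0, 0, 0.1, 0, 0, 0], [0, 0, 0, 0, 0, 0]]}}

```text
clock: 21.6
tcp_pos: [0.5624, -0.289, 0.0431]
ee_rot: [0.127, 0.992, -0.0, 0.0]
force: [-0.2, 0.7, -0.9]
gripper_width: 0.0259
```

Emit:
{"name": "send_rows", "arguments": {"increments": [[0, 0, 0.1, 0, 0, 0], [0, 0, 0, 0, 0, 0]]}}

```text
clock: 21.8
tcp_pos: [0.5623, -0.2889, 0.0418]
ee_rot: [0.127, 0.992, -0.0, 0.0]
force: [-0.1, 0.3, -0.3]
gripper_width: 0.0255
```

Emit:
{"name": "send_rows", "arguments": {"increments": [[0, 0, 0.1, 0, 0, 0], [0, 0, 0, 0, 0, 0]]}}

```text
clock: 22.0
tcp_pos: [0.5623, -0.289, 0.0415]
ee_rot: [0.127, 0.992, -0.0, 0.0]
force: [-2.0, 1.4, 4.8]
gripper_width: 0.0257
```

Emit:
{"name": "send_rows", "arguments": {"increments": [[0, 0, 0, 0, 0, 0], [0, 0, 0, 0, 0, 0], [0, 0, 0, 0, 0, 0], [0, 0, 0, 0, 0, 0], [0, 0, -2, 0, 0, 0], [0, 0, -4, 0, 0, 0], [0, 0, -4, 0, 0, 0], [0, 0, -3, 0, 0, -5.5]], "claw": 5.0}}

```text
clock: 22.8
tcp_pos: [0.5625, -0.2891, 0.1733]
ee_rot: [0.078, 0.997, -0.001, 0.001]
force: [-0.6, -0.1, -0.8]
gripper_width: 0.0496
```

Emit:
{"name": "send_rows", "arguments": {"increments": [[1.45, 3.95, 0, 0, 0, 0], [1.45, 3.95, 0, 0, 0, 0], [1.45, 3.95, 0, 0, 0, 0], [1.45, 3.95, 0, 0, 0, 0], [1.45, 3.95, 0, 0, 0, 0], [1.45, 3.95, 0, 0, 0, 0], [1.45, 3.95, 0, 0, 0, 0], [1.45, 3.95, 0, 0, 0, 0]], "claw": 7.0}}

```text
clock: 23.6
tcp_pos: [0.4969, 0.0429, 0.1709]
ee_rot: [0.079, 0.997, -0.0, 0.0]
force: [-0.3, -0.1, 1.0]
gripper_width: 0.07
```

Run:
```python
from h import *
st(); d=snap('top','t2')
im=cv2.imread('pics/t2.png')
a=cv2.resize(im[198:310,375:450],None,fx=4,fy=4,interpolation=cv2.INTER_CUBIC)
b=cv2.resize(im[198:338,100:212],None,fx=3.2,fy=3.2,interpolation=cv2.INTER_CUBIC)
cv2.imwrite('pics/t2b.png',np.hstack([a,b]))
```

```text
t 23.6 tcp [0.4969 0.0429 0.1709] ab [0.4841 0.1201] yaw y 80.93320227966372 z [ 0.0004 -0.     -1.    ] F [-0.2802 -0.0751  0.9759] w 0.07001712596810232
```

View pics/t2b.png

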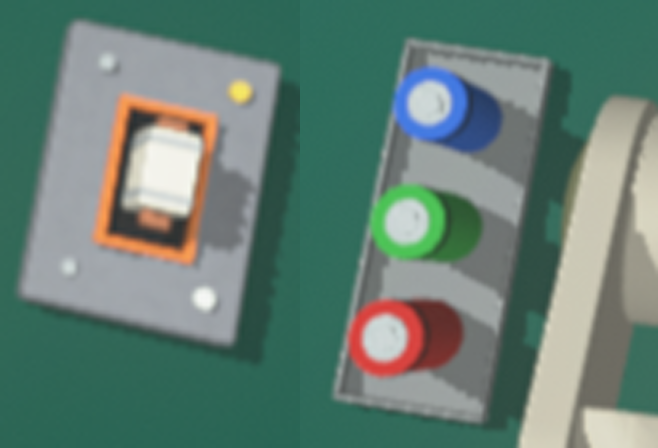

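Run:
```python
from h import *
d=load('t2')
B=lambda u,v,z:px2w(d,375+u/4-.375,198+v/4-.375,z)
t=[B(173,119,.042),B(155,221,.042)]
r=np.mean([B(*p,.026) for p in [(122,94),(217,117),(191,264),(95,243)]],0)
f=np.mean(t,0); print(r,f,f-r)
D=lambda u,v:px2w(d,100+(u-300)/3.2-.34,198+v/3.2-.34,.101)
for n,u,v in [('blue',430,102),('green',408,221),('red',385,338)]: print(n,ab(D(u,v)))
```

```text
[ 0.5603 -0.2904  0.026 ] [ 0.5635 -0.2903  0.042 ] [0.0032 0.0001 0.016 ]
blue [0.5428 0.3509]
green [0.4696 0.3507]
red [0.3995 0.3513]
```

The fuse lies centred in the pocket (3 mm off, aligned) and all three cells stand in the tray. Now I'll return red.

Emit:
{"name": "send_rows", "arguments": {"increments": [[1.4, 3.9, 0, 0, 0, 0], [1.4, 3.9, 0, 0, 0, 0], [1.4, 3.9, 0, 0, 0, 0], [1.4, 3.9, 0, 0, 0, 0], [1.4, 3.9, 0, 0, 0, 0], [1.4, 3.8, 0, 0, 0, 0], [0, 0, 0, 0, 0, 0], [0, 0, 0, 0, 0, 0]]}}

```text
clock: 24.45
tcp_pos: [0.4509, 0.2851, 0.1706]
ee_rot: [0.078, 0.997, -0.0, -0.0]
force: [0.3, -0.2, 0.4]
gripper_width: 0.0698
```

Run:
```python
from h import *
st()
```

```text
t 24.45 tcp [0.4509 0.2851 0.1706] ab [0.4008 0.3521] yaw y 81.04769738256239 z [-0.0001 -0.0003 -1.    ] F [ 0.2784 -0.1786  0.377 ] w 0.06981763883340589
```

Emit:
{"name": "send_rows", "arguments": {"increments": [[0.1, 0.1, 3, 0, 0, 0], [0, 0, 3.7, 0, 0, 0], [0, 0, 2, 0, 0, 0], [0, 0, 1, 0, 0, 0], [0, 0, 0, 0, 0, 0]]}}

```text
clock: 24.95
tcp_pos: [0.4505, 0.2848, 0.0731]
ee_rot: [0.08, 0.997, -0.0, -0.001]
force: [0.2, 0.1, 0.3]
gripper_width: 0.07
```

Emit:
{"name": "send_rows", "arguments": {"increments": [[0, 0, 0, 0, 0, 0], [0, 0, 0, 0, 0, 0], [0, 0, 0, 0, 0, 0], [0, 0, 0, 0, 0, 0], [0, 0, 0, 0, 0, 0]], "claw": 3.8}}

```text
clock: 25.45
tcp_pos: [0.4508, 0.2861, 0.0746]
ee_rot: [0.079, 0.997, 0.0, 0.001]
force: [-0.4, 1.1, 6.2]
gripper_width: 0.0452
```

Emit:
{"name": "send_rows", "arguments": {"increments": [[0, 0, -2, 0, 0, 0], [0, 0, -4, 0, 0, 0], [0, 0, -4, 0, 0, 0], [0, 0, -2.5, 0, 0, 0], [-1.2, -2.5, 0, 0, 0, 0], [-1.8, -4, 0, 0, 0, 0], [-1.8, -4, 0, 0, 0, 0], [-1.8, -4, 0, 0, 0, 0]]}}

```text
clock: 26.25
tcp_pos: [0.4924, 0.1307, 0.1983]
ee_rot: [0.079, 0.997, -0.0, -0.001]
force: [0.3, 0.7, -2.9]
gripper_width: 0.0453
```

Emit:
{"name": "send_rows", "arguments": {"increments": [[-1.8, -4, 0, 0, 0, 0], [-1.8, -4, 0, 0, 0, 0], [-1.8, -4, 0, 0, 0, 0], [-1.8, -4, 0, 0, 0, 0], [-1.5, -3, 0, 0, 0, 0], [-0.5, -1.4, 0, 0, 0, 0], [0, 0, 0, 0, 0, 0], [0, 0, 0, 0, 0, 0]]}}

```text
clock: 27.05
tcp_pos: [0.5509, -0.0827, 0.1984]
ee_rot: [0.079, 0.997, 0.0, -0.001]
force: [-0.6, 0.3, -3.1]
gripper_width: 0.045
```

Run:
```python
from h import *
st()
```

```text
t 27.05 tcp [ 0.5509 -0.0827  0.1984] ab [0.5571 0.0045] yaw y 80.9636364188686 z [-0.0012  0.0009 -1.    ] F [-0.5961  0.3255 -3.0528] w 0.045026172728778485
```

Emit:
{"name": "send_rows", "arguments": {"increments": [[-0.1, 0, 3, 0, 0, 0], [0, 0, 4, 0, 0, 0], [0, 0, 3, 0, 0, 0], [0, 0, 1, 0, 0, 0], [0, 0, 0.5, 0, 0, 0], [0, 0, 0.3, 0, 0, 0], [0, 0, 0.1, 0, 0, 0], [0, 0, 0, 0, 0, 0]]}}

```text
clock: 27.85
tcp_pos: [0.5528, -0.0839, 0.0807]
ee_rot: [0.079, 0.997, -0.0, 0.001]
force: [0.0, 0.1, -3.6]
gripper_width: 0.0453
```

Emit:
{"name": "send_rows", "arguments": {"increments": [[0, 0, 0.1, 0, 0, 0], [0, 0, 0, 0, 0, 0]]}}

```text
clock: 28.05
tcp_pos: [0.5525, -0.0839, 0.0791]
ee_rot: [0.079, 0.997, -0.0, 0.0]
force: [-0.3, -0.0, -3.4]
gripper_width: 0.0451
```

Emit:
{"name": "send_rows", "arguments": {"increments": [[0, 0, 0.1, 0, 0, 0], [0, 0, 0, 0, 0, 0]]}}

```text
clock: 28.25
tcp_pos: [0.5528, -0.0839, 0.0786]
ee_rot: [0.079, 0.997, -0.0, 0.001]
force: [-1.2, 0.2, 4.8]
gripper_width: 0.0451
```

Emit:
{"name": "send_rows", "arguments": {"increments": [[0, 0, 0, 0, 0, 0], [0, 0, 0, 0, 0, 0], [0, 0, 0, 0, 0, 0], [0, 0, -2, 0, 0, 0], [0, 0, -4, 0, 0, 0], [0, 0, -4, 0, 0, 0], [0.9, 3.5, 0, 0, 0, 0], [0.9, 3.5, 0, 0, 0, 0]], "claw": 7.0}}

```text
clock: 29.05
tcp_pos: [0.5459, -0.0117, 0.1788]
ee_rot: [0.08, 0.997, -0.0, 0.001]
force: [1.5, -0.4, -0.9]
gripper_width: 0.0699
```

Emit:
{"name": "send_rows", "arguments": {"increments": [[0.9, 3.5, 0, 0, 0, 0], [0.9, 3.5, 0, 0, 0, 0], [0.9, 3.5, 0, 0, 0, 0], [0.9, 3.5, 0, 0, 0, 0], [0.9, 3.5, 0, 0, 0, 0], [0.9, 3.5, 0, 0, 0, 0], [0.9, 3.5, 0, 0, 0, 0], [0.9, 3.5, 0, 0, 0, 0]]}}

```text
clock: 29.85
tcp_pos: [0.5183, 0.2774, 0.1777]
ee_rot: [0.079, 0.997, -0.0, -0.0]
force: [0.2, 0.2, -0.6]
gripper_width: 0.0703
```

Emit:
{"name": "send_rows", "arguments": {"increments": [[0, 0, 0, 0, 0, 0], [0, 0, 0, 0, 0, 0]]}}

```text
clock: 30.05
tcp_pos: [0.5184, 0.2762, 0.1775]
ee_rot: [0.078, 0.997, -0.0, -0.0]
force: [-0.4, -0.4, 0.4]
gripper_width: 0.0697
```

Run:
```python
from h import *
st()
```

```text
t 30.05 tcp [0.5184 0.2762 0.1775] ab [0.4688 0.3539] yaw y 81.02574595897818 z [-0.0003 -0.0004 -1.    ] F [-0.361  -0.4448  0.4179] w 0.06968113386863246
```

Emit:
{"name": "send_rows", "arguments": {"increments": [[0, 0, 3, 0, 0, 0], [0, 0, 4, 0, 0, 0], [0, 0, 2.4, 0, 0, 0], [0, 0, 1, 0, 0, 0], [0, 0, 0, 0, 0, 0]]}}

```text
clock: 30.55
tcp_pos: [0.5187, 0.2749, 0.0731]
ee_rot: [0.08, 0.997, -0.0, -0.001]
force: [0.1, -0.6, 0.4]
gripper_width: 0.0698
```

Emit:
{"name": "send_rows", "arguments": {"increments": [[0, 0, 0, 0, 0, 0], [0, 0, 0, 0, 0, 0], [0, 0, 0, 0, 0, 0], [0, 0, 0, 0, 0, 0], [0, 0, 0, 0, 0, 0]], "claw": 3.8}}

```text
clock: 31.05
tcp_pos: [0.5191, 0.2762, 0.0747]
ee_rot: [0.079, 0.997, 0.0, 0.001]
force: [0.1, 0.2, 5.1]
gripper_width: 0.045
```

Emit:
{"name": "send_rows", "arguments": {"increments": [[0, 0, -2, 0, 0, 0], [0, 0, -4, 0, 0, 0], [0, 0, -4, 0, 0, 0], [0, 0, -2.5, 0, 0, 0], [-0.5, -2.5, 0, 0, 0, 0], [-0.4, -4, 0, 0, 0, 0], [-0.4, -4, 0, 0, 0, 0], [-0.4, -4, 0, 0, 0, 0]]}}

```text
clock: 31.85
tcp_pos: [0.5118, 0.1288, 0.1982]
ee_rot: [0.079, 0.997, -0.0, -0.001]
force: [1.0, 0.2, -3.9]
gripper_width: 0.0456
```

Emit:
{"name": "send_rows", "arguments": {"increments": [[-0.4, -4, 0, 0, 0, 0], [-0.4, -4, 0, 0, 0, 0], [-0.4, -4, 0, 0, 0, 0], [-0.4, -2.9, 0, 0, 0, 0], [0, 0, 0, 0, 0, 0], [0, 0, 0, 0, 0, 0]]}}

```text
clock: 32.45
tcp_pos: [0.5046, -0.0197, 0.1983]
ee_rot: [0.08, 0.997, 0.0, -0.001]
force: [-0.5, 1.4, -3.7]
gripper_width: 0.0451
```

Run:
```python
from h import *
st()
```

```text
t 32.45 tcp [ 0.5046 -0.0197  0.1983] ab [0.5015 0.0595] yaw y 80.87273356610842 z [-0.0013  0.0006 -1.    ] F [-0.5045  1.4417 -3.6642] w 0.04513715284139712
```

Emit:
{"name": "send_rows", "arguments": {"increments": [[0, 0, 3, 0, 0, 0], [0, 0, 4, 0, 0, 0], [0, 0, 3, 0, 0, 0], [0, 0, 1, 0, 0, 0], [0, 0, 0.5, 0, 0, 0], [0, 0, 0.3, 0, 0, 0], [0, 0, 0.2, 0, 0, 0], [0, 0, 0, 0, 0, 0]]}}

```text
clock: 33.25
tcp_pos: [0.5053, -0.0196, 0.0795]
ee_rot: [0.079, 0.997, -0.0, 0.001]
force: [0.3, -0.0, -3.4]
gripper_width: 0.0455
```

Emit:
{"name": "send_rows", "arguments": {"increments": [[0, 0, 0.1, 0, 0, 0], [0, 0, 0, 0, 0, 0]]}}

```text
clock: 33.45
tcp_pos: [0.5054, -0.0197, 0.0787]
ee_rot: [0.079, 0.997, -0.0, 0.001]
force: [-1.5, 0.6, 3.2]
gripper_width: 0.0451
```

Emit:
{"name": "send_rows", "arguments": {"increments": [[0, 0, 0, 0, 0, 0], [0, 0, 0, 0, 0, 0], [0, 0, 0, 0, 0, 0], [0, 0, -2, 0, 0, 0], [0, 0, -4, 0, 0, 0], [0, 0, -4, 0, 0, 0], [-0.5, 3.7, 0, 0, 0, 0], [-0.5, 3.7, 0, 0, 0, 0]], "claw": 7.0}}

```text
clock: 34.25
tcp_pos: [0.5272, 0.0522, 0.1791]
ee_rot: [0.08, 0.997, -0.0, 0.001]
force: [0.2, 0.6, -0.1]
gripper_width: 0.0703
```

Emit:
{"name": "send_rows", "arguments": {"increments": [[-0.5, 3.7, 0, 0, 0, 0], [-0.5, 3.7, 0, 0, 0, 0], [-0.5, 3.7, 0, 0, 0, 0], [-0.5, 3.7, 0, 0, 0, 0], [-0.5, 3.7, 0, 0, 0, 0], [-0.4, 3.5, 0, 0, 0, 0], [0, 0, 0, 0, 0, 0], [0, 0, 0, 0, 0, 0]]}}

```text
clock: 35.05
tcp_pos: [0.5895, 0.2649, 0.1772]
ee_rot: [0.078, 0.997, -0.0, -0.0]
force: [-0.1, 0.4, 0.6]
gripper_width: 0.0702
```

Run:
```python
from h import *
st()
```

```text
t 35.05 tcp [0.5895 0.2649 0.1772] ab [0.5408 0.3538] yaw y 81.00937915178527 z [-0.0007 -0.0005 -1.    ] F [-0.0529  0.4361  0.5558] w 0.07017986665163574
```

Emit:
{"name": "send_rows", "arguments": {"increments": [[0, 0, 3, 0, 0, 0], [0, 0, 4, 0, 0, 0], [0, 0, 2.4, 0, 0, 0], [0, 0, 1, 0, 0, 0], [0, 0, 0, 0, 0, 0]]}}

```text
clock: 35.55
tcp_pos: [0.5895, 0.2636, 0.0731]
ee_rot: [0.08, 0.997, -0.0, -0.001]
force: [-0.0, -0.5, -0.1]
gripper_width: 0.0701
```

Emit:
{"name": "send_rows", "arguments": {"increments": [[0, 0, 0, 0, 0, 0], [0, 0, 0, 0, 0, 0], [0, 0, 0, 0, 0, 0], [0, 0, 0, 0, 0, 0], [0, 0, 0, 0, 0, 0]], "claw": 3.8}}

```text
clock: 36.05
tcp_pos: [0.5902, 0.2647, 0.0748]
ee_rot: [0.079, 0.997, 0.0, 0.001]
force: [-2.3, -0.6, 6.7]
gripper_width: 0.0453
```

Emit:
{"name": "send_rows", "arguments": {"increments": [[0, 0, -2, 0, 0, 0], [0, 0, -4, 0, 0, 0], [0, 0, -4, 0, 0, 0], [0, 0, -2.5, 0, 0, 0], [-0.3, -2.5, 0, 0, 0, 0], [-0.3, -4, 0, 0, 0, 0], [-0.3, -4, 0, 0, 0, 0], [-0.3, -4, 0, 0, 0, 0]]}}

```text
clock: 36.85
tcp_pos: [0.578, 0.1183, 0.1982]
ee_rot: [0.079, 0.997, -0.0, -0.001]
force: [1.3, -0.5, -2.9]
gripper_width: 0.0454
```

Emit:
{"name": "send_rows", "arguments": {"increments": [[-0.3, -4, 0, 0, 0, 0], [-0.2, -3.5, 0, 0, 0, 0], [0, -1.8, 0, 0, 0, 0], [0, 0, 0, 0, 0, 0], [0, 0, 0, 0, 0, 0]]}}

```text
clock: 37.35
tcp_pos: [0.5689, 0.0272, 0.1984]
ee_rot: [0.079, 0.997, 0.0, -0.0]
force: [0.5, 0.5, -3.5]
gripper_width: 0.0455
```

Run:
```python
from h import *
st()
```

```text
t 37.35 tcp [0.5689 0.0272 0.1984] ab [0.5576 0.1159] yaw y 80.91909808781165 z [-0.0008  0.0005 -1.    ] F [ 0.4843  0.5068 -3.5186] w 0.045499350686937605
```

Emit:
{"name": "send_rows", "arguments": {"increments": [[0, 0, 3, 0, 0, 0], [0, 0, 4, 0, 0, 0], [0, 0, 3, 0, 0, 0], [0, 0, 1, 0, 0, 0], [0, 0, 0.5, 0, 0, 0], [0, 0, 0.3, 0, 0, 0], [0, 0, 0.2, 0, 0, 0], [0, 0, 0, 0, 0, 0]]}}

```text
clock: 38.15
tcp_pos: [0.5694, 0.027, 0.0795]
ee_rot: [0.079, 0.997, -0.0, 0.001]
force: [1.0, 0.5, -3.5]
gripper_width: 0.0453
```

Emit:
{"name": "send_rows", "arguments": {"increments": [[0, 0, 0.1, 0, 0, 0], [0, 0, 0, 0, 0, 0]]}}

```text
clock: 38.35
tcp_pos: [0.5695, 0.0268, 0.0789]
ee_rot: [0.079, 0.997, -0.0, 0.001]
force: [-1.7, -0.6, 2.8]
gripper_width: 0.0453
```

Release, retreat up and toward the tray, then check.

Emit:
{"name": "send_rows", "arguments": {"increments": [[0, 0, 0, 0, 0, 0], [0, 0, 0, 0, 0, 0], [0, 0, 0, 0, 0, 0], [0, 0, -2, 0, 0, 0], [0, 0, -4, 0, 0, 0], [0, 0, -4, 0, 0, 0], [0, 0, -4, 0, 0, 0], [0, 0, -3, 0, 0, 0]], "claw": 7.0}}

```text
clock: 39.15
tcp_pos: [0.5692, 0.0269, 0.2504]
ee_rot: [0.079, 0.997, -0.0, 0.001]
force: [-0.3, -0.3, -0.6]
gripper_width: 0.0699
```

Emit:
{"name": "send_rows", "arguments": {"increments": [[2, 4, 0, 0, 0, 0], [2, 4, 0, 0, 0, 0], [2, 4, 0, 0, 0, 0], [2, 4, 0, 0, 0, 0], [1, 4, 0, 0, 0, 0], [1, 4, 0, 0, 0, 0], [0, 0, 0, 0, 0, 0], [0, 0, 0, 0, 0, 0]]}}

```text
clock: 39.95
tcp_pos: [0.5078, 0.2801, 0.2475]
ee_rot: [0.078, 0.997, -0.0, -0.0]
force: [0.7, 0.7, -0.1]
gripper_width: 0.0699
```

Run:
```python
from h import *
st(); d=snap('top','t3'); snap('scene','s3')
im=cv2.imread('pics/t3.png')
a=cv2.resize(im[198:310,232:344],None,fx=4,fy=4,interpolation=cv2.INTER_CUBIC)
b=cv2.resize(im[198:310,375:450],None,fx=4,fy=4,interpolation=cv2.INTER_CUBIC)
cv2.imwrite('pics/t3b.png',np.hstack([a,b]))
cv2.imwrite('pics/s3b.png',cv2.resize(cv2.imread('pics/s3.png')[120:290,80:390],None,fx=2.5,fy=2.5,interpolation=cv2.INTER_CUBIC))
```

```text
t 39.95 tcp [0.5078 0.2801 0.2475] ab [0.4578 0.3561] yaw y 81.03520882479273 z [-0.0003 -0.0004 -1.    ] F [ 0.6562  0.7243 -0.1473] w 0.06985418170868235
```

View pics/t3b.png

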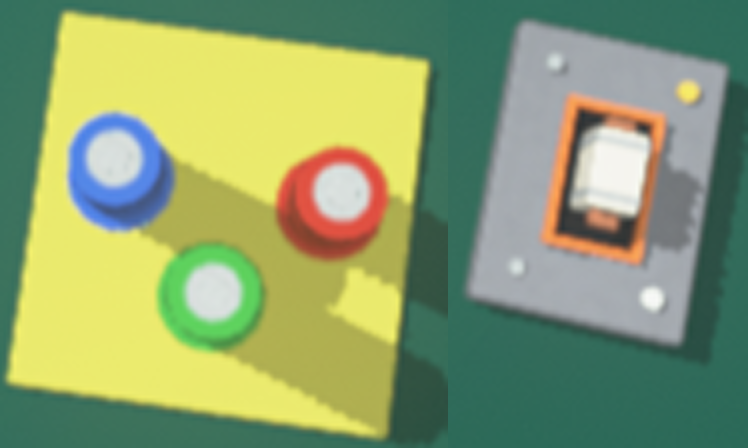

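View pics/s3b.png

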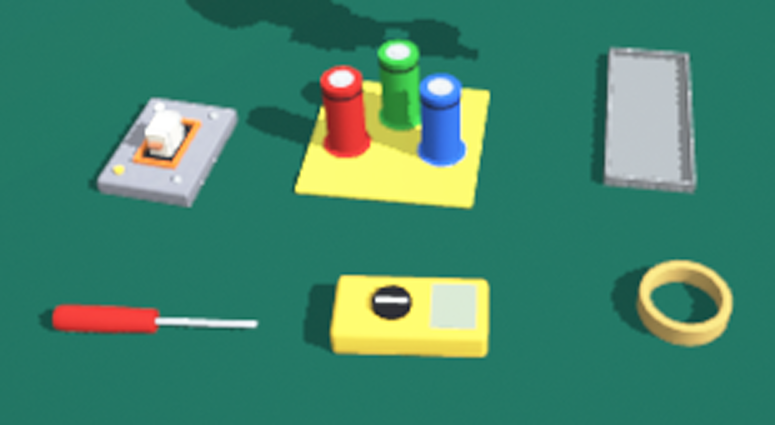

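The cells stand upright on their own pads: contacts at blue (115,158), red (342,192) and green (213,293), within about 3 mm of their starting spots. The fuse is flat in the pocket, the tray is empty and the meter is undisturbed. Handing in.

```bash
python3 -c "
from workcell import manip
print(manip.finish_job())"
```

```text
the job is handed in; nothing more can be done
None
```

The job is done and handed in at about 40 s of the 141 s allowed. I stood all three cells in the tray, laid the fuse in the tester's pocket, and then put each cell back on the pad of its own colour. `finish_job()` reports no verdict, so the checks below are my own.

**Last checks:**
- **Fuse:** it measured about 3 mm off the pocket centre just after release. It lies flat and along the pocket by eye.
- **Cells:** all three stand upright. In the final top view they are within about 3 mm of where they started. The arm released them within about 1 mm of the pad centres measured by the wrist camera.
- **Surroundings:** in the final pictures the meter looks unmoved and the gripper is clear of everything.

**Disagreements:** the top and wrist cameras differed by 2–5 mm in places, most at the tray and tester. For the tray slots and the first cell grasps I used their average, and no check failed.

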